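Free the beater from the mixing drive and show its shank to the inspection camera

TASK

Swing the lever on the mixing drive's chuck anticlockwise (seen from above) until the jaws are fully open, then take the beater out by its paddle. Present it in the air to the inspection camera: shank end pointing straight at the lens, beater in line with the lens axis, shank end about 8 cm in front of the glass, and finish while still holding it there motionless. Leave the two dishes and the timer where they are.

Things in the scene. Friction and masses are not known exactly. Their poses are not given: they have to be found in the camera images.
- mixing_drive: fixed grey motor base 120x110x58 mm with a steel chuck on top (80 mm across, top 82 mm above the counter). Origin: underside centre, on the chuck's upright axis. -x is its front (switch, dial); yaw -0.7 to 0.1 (0 faces world -x). The bore holds the beater's shank (1 mm play all round, floor 18 mm above the counter); three jaws close round its neck and block its thick foot until opened.
- drive_sleeve (a joint): chuck sleeve with its lever: 0 = jaws closed (start), 1.05 rad = hard stop, jaws fully open; grows anticlockwise from above. Stays where left; dry friction 0.15 N m. The three jaws are coupled to it and move 5 mm outward in all; the beater's foot passes them from about 0.9 rad.
- lever_knob (a point): centre of the top of the upright black round knob at the lever's end: 16 mm thick, top 106 mm and underside 64 mm above the counter, 85 mm from the chuck's axis. At joint 0 the lever points along the drive's -x (roughly towards the robot); it moves with the sleeve.
- beater: loose metal beater, 118 mm long, about 0.12 kg, standing in the chuck, paddle up. Origin: shank's free end (hidden in the bore); z runs to the paddle. Foot 16 mm thick up to 36 mm, neck 10 mm up to 74 mm, then the paddle up to 118 mm: flat web 26 mm wide (x), 10 mm thick (y), a thin wire loop at either edge (51 mm overall). Yaw within 0.6 rad of the drive's. Raise 64 mm to clear the chuck.
- beater_grip (a point): point in the paddle's middle, 98 mm from the shank end along the beater's z; grip here across the 10 mm thickness (beater y)
- inspection_camera: fixed inspection camera on a round foot 96 mm across, about 110 mm high. Origin: centre of its underside. Its lens looks upward and to its own -x, 20 degrees off vertical; its yaw varies within 0.5 rad of looking towards the robot (world -x). The drive and the camera may stand either way round, left or right.
- lens (a point): centre of the lens glass; this point's z axis is the lens axis, pointing out of the camera
- view_point (a point): point in the air on the lens axis, 80 mm in front of the glass, where the end of the shank is to be (178 mm above the counter); its z axis is the lens axis, pointing away from the camera: the beater's z is to be parallel to it, the same way round
- black_dish: bystander: small black dip dish, 70 mm across, 19 mm high; origin under its centre
- cream_dish: bystander: small cream dip dish, 70 mm across, 19 mm high; origin under its centre
- timer: bystander: kitchen timer 78x68x84 mm; origin under its centre

How it is judged:
By the outcome, as a careful person would: the job done as asked, in the order asked, and still so for the second after the job is handed in, while the arm keeps its last pose, push and grip.
It also fails if it takes over 48 s, if anything falls off the work surface, if the arm or the gripper's body presses on something with over 40 N, if the wrist force passes 120 N, or if a joint passes its speed limit or range.

ROBOT

A 6-joint arm with a two-finger parallel gripper is mounted at the origin on a cart in front of the work surface, level with it; the furniture and walls round the work are solid. World frame = base frame: x ahead of the robot, y to its left, z up, the work surface at z = 0. Lengths are in m, angles in rad, forces in N, time in s.
With the tool pointing down it reaches from about 0.3 to 0.775 m from the base axis. Payload 14.6 kg.
Tool frame: the origin (TCP) lies between the finger pads; the fingertips stand ctrl.tip_extent ahead of it and the grasp point (between the pads) lies 3 mm ahead of it (ctrl.tip_extent is the distance from the TCP to the fingertips, in m); z points along the fingers, y is the line along which they close (so a half turn about z gives the same grasp; the last joint's range is limited). The gripper opens to 94 mm and grips with 3 to 60 N. Pads are 16 mm wide; open, the fingers measure 119 mm over their backs; the gripper's body (75 mm by 177 mm) begins 78 mm behind the grasp point.
Start: joints at [-1.231, 0.3, 1.521, -0, 1.321, -0.067], TCP at [0.218, -0.505, 0.227] pointing down, gripper open.
Joint ranges: [-3.03, 3.03], [-0.79, 2.21], [0.23, 2.52], [-1.04, 4.18], [0, 3.07], [-2.55, 2.55]. Speed limits (rad/s): [2.22, 2.22, 2.57, 3.14, 3.14, 3.14].

INTERFACE

Orientations are given as [roll, pitch, yaw] about the fixed x, y, z axes, in that order (R = Rz(yaw) Ry(pitch) Rx(roll)).
In Python, from station import ctrl, viewer gives the robot as it stands (ctrl), with the cameras (viewer).
- The arm moves only by the tool shift_gripper, called after "Request:" as name(argument=value, ...) on one line, values as JSON. Schema: {"type":"object","properties":{"increments":{"type":"array","items":{"type":"object","properties":{"dx":{"type":"number"},"dy":{"type":"number"},"dz":{"type":"number"},"drx":{"type":"number"},"dry":{"type":"number"},"drz":{"type":"number"}},"additionalProperties":false},"minItems":1,"maxItems":10},"jaw":{"type":"number"},"grip_n":{"type":"number"},"only":{"type":"string"},"quiet":{"type":"boolean"},"lines":{"type":"string"}},"required":["increments"],"additionalProperties":false}. increments is a list of rows, 1 to 10 of them, each an object with the fields dx, dy, dz (the shift in shares of the most that a row can go, 1 being 50 mm), drx, dry, drz (a rotation vector in fractions of the full range, 1 being 2 rad); a field left out counts as zero; each row shifts and turns the commanded pose from where the row before left it, along the tool's axes as they then stand; what a row does not reach is not made up. A row lasts 1/10 s, in which the tool goes at most 0.05 m and 0.15 rad, less where a joint would pass 70% of its speed; a pose out of reach is approached as far as the arm can. jaw is the finger opening in m, set as the call begins (left out keeps the last). The fingers move at their own pace and stop on an object; grip_n is the grip in N (left out, the last holds). Time passes only in rows, so rows that do not move let the fingers close. The tool returns the time, the measured TCP pose, the force, the opening and the grip force at its end. only (a regular expression) keeps the lines of the reply that match it, lines (a string "A,B") keeps lines A to B, and quiet returns only ok. Input that does not fit is refused with a message, and nothing moves.
- ctrl.get_obs(): the state, without advancing time (a new reading comes with each control period).
- viewer.camera(name): name is "scene" or "top"; returns a dict with "pixels" (400x640x3 uint8, blue, green, red), "fx", "fy", "cx", "cy" (pixels), "extrinsics" (4x4, takes a point from camera to world coordinates). Camera axes: x right, y up, looking along -z (the intrinsics and any distortion apply to the point x, -y, -z); pixel columns grow to the right and rows downward; lengths in m; the calibration is good to about 2 mm. A picture is of the moment at which its call begins. There is no depth.
- ctrl.hand_in(): hands the job in; it is judged then, once.
The state is a dict: "time_s": time; "qpos": joint angles; "joint_vel": joint speeds; "tau": joint torques, N m; "ee_pos": TCP position; "eef_rot": TCP orientation; "force": force on the tool from outside, world axes, zero at the start; "moment": the same for the moment, N m; "grip_width": finger opening in m; "grip_force": force on a finger pad.
Only numpy, scipy, OpenCV 4.12 (cv2) and the standard library are available. Lean on these libraries where they do the work, as an engineer would, in place of code of your own. Each camera call takes 0.05 s, during which the arm holds its last target. There are 200 camera calls.

## Working session

There is one attempt and no reset: what is moved stays moved. The work goes in short steps, Python scripts to look and compute and a tool call to move; the robot and the scene stay as the last step left them, time stands still between calls to the robot, and variables do not carry over. Pictures are saved under pics/ and viewed, at most 10 in all, crops included, and the job is handed in when it is done.

```bash
ls; mkdir -p pics
```

Run:
```python
from station import ctrl, viewer
import cv2,numpy as np
print(ctrl.tip_extent)
o=ctrl.get_obs();print({k:np.round(v,3).tolist() for k,v in o.items()})
for n in("scene","top"):
    c=viewer.camera(n);cv2.imwrite(f"pics/{n}0.png",c["pixels"])
    print(n,[c[k] for k in("fx","fy","cx","cy")],np.round(c["extrinsics"],4).tolist(),[k for k in c])
```

```text
pics
station.py
0.022
{'time_s': 0.0, 'qpos': [-1.231, 0.301, 1.522, -0.0, 1.321, -0.067], 'joint_vel': [0.0, 0.001, 0.001, 0.001, 0.003, 0.001], 'tau': [-0.0, -53.181, -35.275, 0.071, 0.024, -0.0], 'ee_pos': [0.218, -0.505, 0.227], 'eef_rot': [-3.14, -0.0, 0.407], 'force': [0.166, 0.739, -0.546], 'moment': [-0.016, 0.046, 0.0], 'grip_force': 0.0, 'grip_width': 0.094}
scene [520.5901686753566, 520.5901686753566, 310.2900639270667, 204.13373624915732] [[0.8089, 0.2996, -0.5058, -0.2238], [-0.5878, 0.4297, -0.6855, -1.1611], [0.012, 0.8518, 0.5237, 0.9019], [0.0, 0.0, 0.0, 1.0]] ['pixels', 'fx', 'fy', 'cx', 'cy', 'extrinsics']
top [390.72744556910715, 390.72744556910715, 318.6014343719677, 197.07172859023166] [[-0.0028, 0.9864, -0.1645, 0.3929], [-1.0, -0.0021, 0.0042, -0.1543], [0.0038, 0.1645, 0.9864, 1.0849], [0.0, 0.0, 0.0, 1.0]] ['pixels', 'fx', 'fy', 'cx', 'cy', 'extrinsics']
```

View pics/scene0.png

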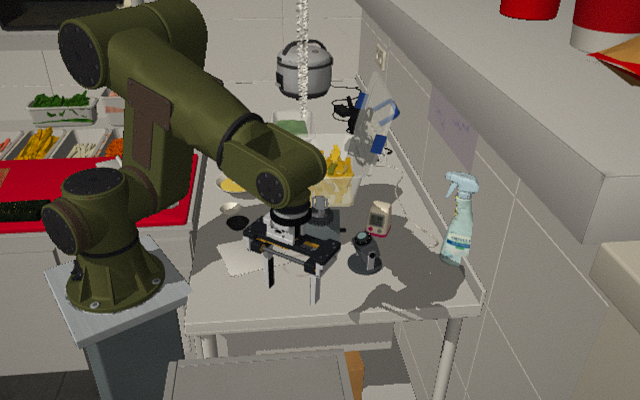

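View pics/top0.png

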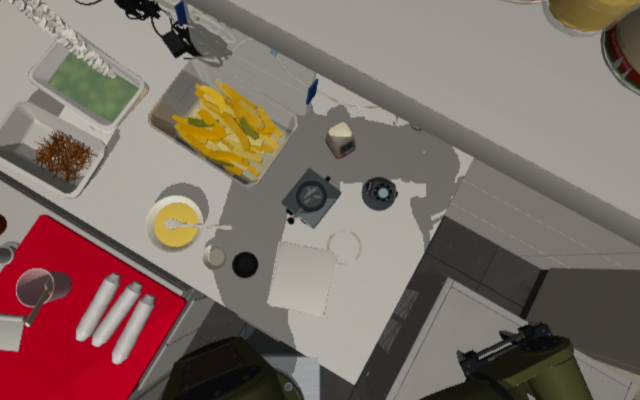

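The top view shows the drive near (311,197), the knob near (290,219), the inspection camera near (380,193), the timer at (341,138) and the dishes at (215,256) and (245,264). In the scene view the arm partly hides the drive at (320,215), and the camera is at (364,255). I'll enlarge both.

Run:
```python
import cv2,numpy as np
t=cv2.imread("pics/top0.png")[160:240,270:410];cv2.imwrite("pics/topc.png",cv2.resize(t,None,fx=5.7,fy=5.7,interpolation=cv2.INTER_CUBIC))
t=cv2.imread("pics/scene0.png")[180:280,290:410];cv2.imwrite("pics/scenec.png",cv2.resize(t,None,fx=6,fy=6,interpolation=cv2.INTER_CUBIC))
```

```text
(no output)
```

View pics/topc.png

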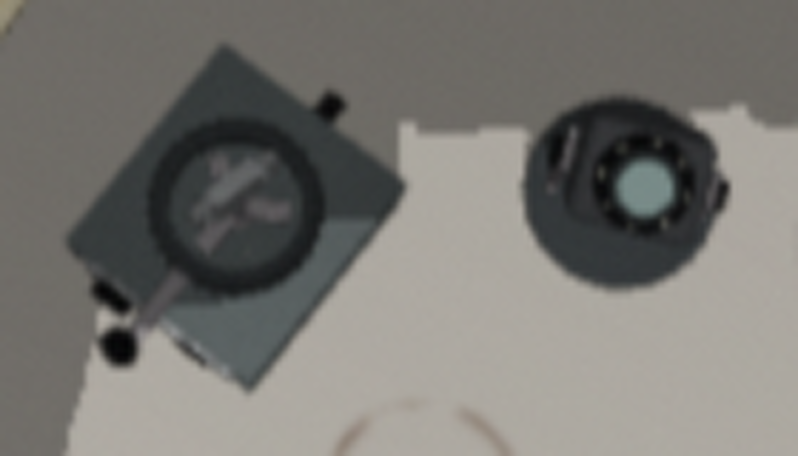

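Crop of the top view (5.7x, origin 270,160): base corners (225,45), (405,187), (250,390), (68,242); chuck ring centre (236,207); knob (119,347); web from about (205,210) to (265,155); lens (645,188); camera foot circle centre about (622,193).

Create h.py:
```python
import cv2,numpy as np
from scipy.spatial.transform import Rotation as R
K={"scene":(520.5902,310.2901,204.1337),"top":(390.7274,318.6014,197.0717)}
E={"scene":np.array([[0.8089,0.2996,-0.5058,-0.2238],[-0.5878,0.4297,-0.6855,-1.1611],[0.012,0.8518,0.5237,0.9019]]),
"top":np.array([[-0.0028,0.9864,-0.1645,0.3929],[-1.0,-0.0021,0.0042,-0.1543],[0.0038,0.1645,0.9864,1.0849]])}
def ray(n,u,v):
    f,cx,cy=K[n];d=E[n][:,:3]@np.array([(u-cx)/f,-(v-cy)/f,-1]);return E[n][:,3],d
def onz(n,u,v,z):
    o,d=ray(n,u,v);return o+d*(z-o[2])/d[2]
def proj(n,p):
    f,cx,cy=K[n];c=E[n][:,:3].T@(np.array(p)-E[n][:,3]);return np.array([cx-f*c[0]/c[2],cy+f*c[1]/c[2]])
```

Run:
```python
from h import *
P=lambda x,y,z:onz("top",270+(x+.5)/5.7-.5,160+(y+.5)/5.7-.5,z)
c=[P(*q,.058) for q in((225,45),(405,187),(250,390),(68,242))]
print("corners",np.round(c,4).tolist(),"ctr",np.mean(c,0))
for i in range(4):
    d=c[(i+1)%4]-c[i];print(np.linalg.norm(d),np.arctan2(d[1],d[0]))
ch=P(236,207,.082);k=P(119,347,.106);print("chuck",ch,"knob",k,np.linalg.norm((k-ch)[:2]),"yaw",np.arctan2(*(ch-k)[1::-1]))
l=P(645,188,.103);f=P(622,193,.0);print("lens",l,"foot",f,l-f)
# refine by mask
im=cv2.imread("pics/top0.png");hsv=cv2.cvtColor(im,cv2.COLOR_BGR2HSV)
print(im[193,376:392:2].tolist(),hsv[193,376:392:2].tolist())
m=((hsv[...,1]>25)&(hsv[...,2]>100)&(hsv[...,0]>60)&(hsv[...,0]<110)).astype(np.uint8)
sub=np.zeros_like(m);sub[180:207,365:400]=m[180:207,365:400];M=cv2.moments(sub,True)
if M['m00']:
    print("lens px",M['m10']/M['m00'],M['m01']/M['m00'],M['m00'],onz("top",M['m10']/M['m00'],M['m01']/M['m00'],.103))
```

```text
corners [[0.6452, -0.1332, 0.058], [0.5767, -0.2176, 0.058], [0.4817, -0.1449, 0.058], [0.551, -0.0601, 0.058]] ctr [ 0.56362963 -0.13891949  0.058     ]
0.1086812117438048 -2.2522956544122845
0.1195910250174664 2.4885114167929174
0.10950607984116408 0.8860214012114237
0.11921182870194576 -0.6599074218765053
chuck [ 0.56327774 -0.13876733  0.082     ] knob [ 0.49667673 -0.08756512  0.106     ] 0.08400810041660108 yaw -0.6554187901538325
lens [ 0.56795137 -0.3223513   0.103     ] foot [ 0.58382476 -0.32851468  0.        ] [-0.0158734   0.00616337  0.103     ]
[[17, 16, 14], [93, 95, 83], [135, 137, 119], [136, 139, 121], [135, 138, 120], [136, 138, 119], [63, 64, 56], [34, 35, 34]] [[100, 45, 17], [85, 32, 95], [87, 34, 137], [85, 33, 139], [85, 33, 138], [87, 35, 138], [86, 32, 64], [60, 7, 35]]
lens px 382.77142857142854 192.57142857142858 70.0 [ 0.56794798 -0.32241718  0.103     ]
```

View pics/scenec.png

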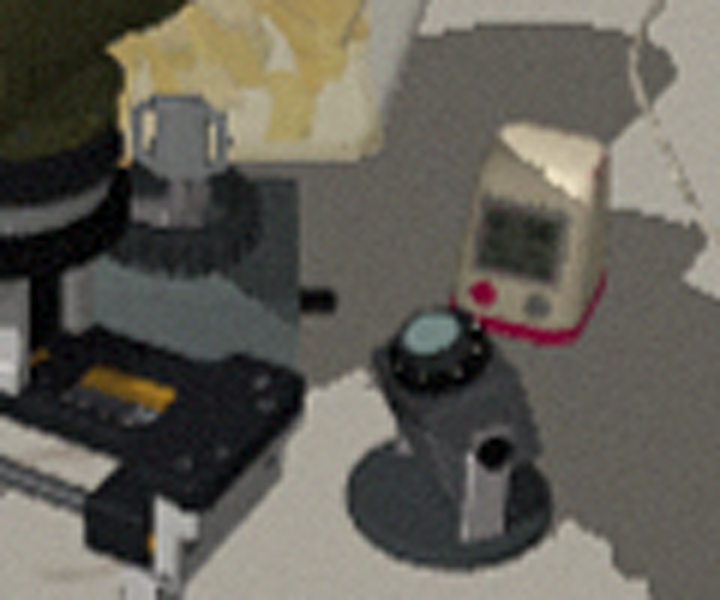

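Scene crop (6x, origin 290,180): paddle top edge from (135,105) to (222,105) with the loops at its sides, lens (432,333), foot ellipse centre about (450,503). I'll zoom in on the paddle in both views to get its yaw.

Run:
```python
from h import *
a=cv2.imread("pics/top0.png")[180:212,296:328];b=cv2.imread("pics/scene0.png")[190:222,305:337]
z=lambda t:cv2.resize(t,None,fx=12,fy=12,interpolation=cv2.INTER_CUBIC)
cv2.imwrite("pics/pad.png",cv2.convertScaleAbs(np.hstack([z(a),z(b)]),alpha=1.6))
p=[ray("top",382.77,192.57),ray("scene",290+432.5/6-.5,180+333.5/6-.5)]
A=np.array([p[0][1],-p[1][1]]).T;s=np.linalg.lstsq(A,p[1][0]-p[0][0],rcond=None)[0]
print("lens tri",p[0][0]+s[0]*p[0][1],p[1][0]+s[1]*p[1][1])
print("foot scene",onz("scene",290+450.5/6-.5,180+503/6-.5,0.004),"top",onz("top",270+622.5/5.7-.5,160+193.5/5.7-.5,0.004))
```

```text
lens tri [ 0.56791019 -0.32237379  0.1032328 ] [ 0.56739485 -0.32203117  0.10308226]
foot scene [ 0.58244148 -0.32696183  0.004     ] top [ 0.58312083 -0.32787235  0.004     ]
```

View pics/pad.png

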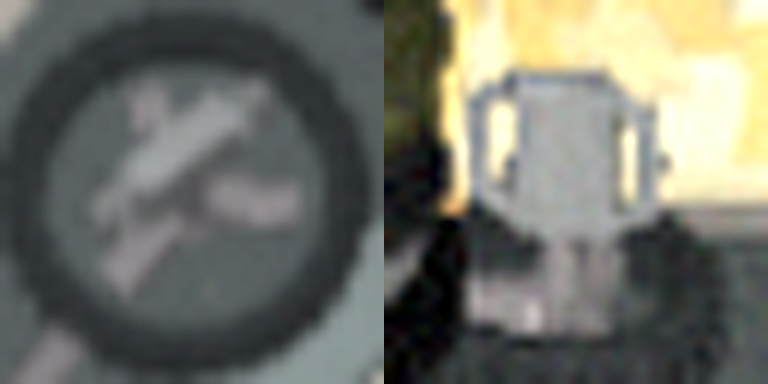

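Paddle zoom (12x). In the top view (left, origin 296,180) the web runs from (128,178) to (245,105) and the loop ends are at (95,210) and (270,85). In the scene view (right) the paddle spans x from 472 to 658, with its top near y=75. The beater is seated upright.

Add to h.py:
```python
def cur():
    from station import ctrl, viewer
    o=ctrl.get_obs();return np.array(o["ee_pos"]),R.from_euler("xyz",o["eef_rot"]),o
def go(p,rpy=None,Rt=None):
    """tool-axis shift to TCP target p (before turning), then rotvec to target orientation"""
    c,r,o=cur();print("shift",np.round(r.inv().apply(np.array(p)-c),4))
    if rpy is not None: Rt=R.from_euler("xyz",rpy)
    if Rt is not None:
        print("rotvec",np.round((r.inv()*Rt).as_rotvec(),4),"shift after turn",np.round(Rt.inv().apply(np.array(p)-c),4))
```

Run:
```python
from h import *
im=cv2.imread("pics/top0.png").astype(int)
s=im[184:202,300:320]
print(np.round(onz("top",296+186.5/12-.5,180+141.5/12-.5,.136),4))
P=lambda x,y,z=.136:onz("top",296+(x+.5)/12-.5,180+(y+.5)/12-.5,z)
for a,b in(((128,178),(245,105)),((95,210),(270,85))):
    d=P(*b)-P(*a);print(np.linalg.norm(d),np.arctan2(d[1],d[0]),(P(*a)+P(*b))/2)
Q=lambda x,y,z=.120:onz("scene",305+(x-384+.5)/12-.5,190+(y+.5)/12-.5,z)
# scene: loop outer edges cast onto the upright plane through chuck axis for candidate direction
for yaw in(-1.05,-.95,-.85):
    n=np.array([-np.sin(yaw),np.cos(yaw),0]);c=np.array([.5634,-.1388,.116]);e=[]
    for x in(470,660):
        o,d=ray("scene",305+(x-384+.5)/12-.5,190+130/12-.5);e.append(o+d*(n@(c-o))/(n@d))
    print(yaw,np.linalg.norm((e[1]-e[0])[:2]),(e[0]+e[1])/2)
m=((s.min(2)>95)&(s[...,0]>=s[...,2]-2)).astype(np.uint8)
ys,xs=np.nonzero(m);pts=np.array([onz("top",x+300,y+184,.136)[:2] for x,y in zip(xs,ys)])
if len(pts)>4:
    w,v=np.linalg.eigh(np.cov(pts.T));print(len(pts),pts.mean(0),np.arctan(v[1,1]/v[0,1]))
go([.4967,-.0876,.2],[np.pi,0,-.657])
```

```text
[ 0.5656 -0.1397  0.136 ]
0.028458453817285765 -1.0070294852320152 [ 0.56555423 -0.13984214  0.136     ]
0.04440306451475213 -0.9441370321634284 [ 0.56432182 -0.13904537  0.136     ]
-1.05 0.049607471347726154 [ 0.56352035 -0.13900981  0.12230669]
-0.95 0.04786328296673747 [ 0.56356366 -0.13902886  0.12230116]
-0.85 0.04668857079750379 [ 0.5636102  -0.13903928  0.12229024]
14 [ 0.56352227 -0.13698025] -0.8940615468444455
shift [ 0.4215 -0.2728  0.0273]
rotvec [-1.0000e-03  5.0000e-04  1.0638e+00] shift after turn [-0.0339 -0.5009  0.027 ]
```

Units first: shifts go in shares of 50 mm and turns go in shares of 2 rad. So 0.133 rad / 2 = 0.0665.

Request:
shift_gripper(increments=[{"drz": 0.0665}, {"drz": 0.0665}, {"drz": 0.0665}, {"drz": 0.0665}, {"drz": 0.0665}, {"drz": 0.0665}, {"drz": 0.0665}, {"drz": 0.0665}], jaw=0.034, grip_n=10)

```text
time_s: 0.9
ee_pos: [0.2176, -0.505, 0.2271]
eef_rot: [-3.141, 0.001, -0.663]
force: [0.5, 0.4, 0.6]
grip_width: 0.0356
grip_force: 0.0
```

Request:
shift_gripper(increments=[{"dx": -0.06, "dy": -0.9}, {"dx": -0.06, "dy": -0.9}, {"dx": -0.06, "dy": -0.9}, {"dx": -0.06, "dy": -0.9}, {"dx": -0.06, "dy": -0.9}, {"dx": -0.06, "dy": -0.9}, {"dx": -0.06, "dy": -0.9}, {"dx": -0.06, "dy": -0.9}, {"dx": -0.06, "dy": -0.9}, {}])

```text
time_s: 1.9
ee_pos: [0.4454, -0.1643, 0.2272]
eef_rot: [-3.141, 0.001, -0.652]
force: [0.1, -0.8, 0.3]
grip_width: 0.0338
grip_force: 0.0
```

```bash
python3 -c "
from h import *
go([.4967,-.0876,.100],[np.pi,0,-.657]);print(cur()[2]['qpos'])"
```

```text
shift [-0.0057 -0.0921  0.1273]
rotvec [-0.0005  0.0005  0.0045] shift after turn [-0.0062 -0.0921  0.1272]
[-4.31015573e-01  1.31860514e-01  1.72584746e+00  6.60090933e-04
  1.28428922e+00  1.79205067e+00]
```

Scaled: -0.046 m is -0.92, 0.04 m is 0.8.

Request:
shift_gripper(increments=[{"dx": -0.06, "dy": -0.92}, {"dx": -0.06, "dy": -0.92}, {"dz": 0.8}, {"dz": 0.4}, {}])

```text
time_s: 2.4
ee_pos: [0.4937, -0.0913, 0.1648]
eef_rot: [3.139, 0.005, -0.657]
force: [-0.4, -0.1, -0.4]
grip_width: 0.0339
grip_force: 0.0
```

Run:
```python
from h import *
go([.4967,-.0876,.100],[np.pi,0,-.657])
from station import ctrl, viewer
c=viewer.camera("top")["pixels"];a=c[190:250,260:330];s=viewer.camera("scene")["pixels"][170:240,270:350]
z=lambda t:cv2.resize(t,(400,350),interpolation=cv2.INTER_CUBIC)
cv2.imwrite("pics/k1.png",np.hstack([z(a),z(s)]))
```

```text
shift [ 0.0004 -0.0049  0.0648]
rotvec [ 0.0021  0.0048 -0.0001] shift after turn [ 0.0001 -0.0048  0.0648]
```

View pics/k1.png

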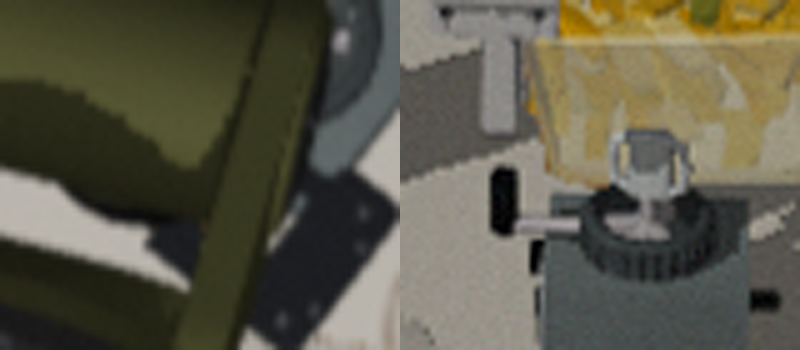

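The scene half of the picture shows the upright knob at about (504,200) and a fingertip above it at (500,130), and the lever is still closed. The tool is 5 mm short along y, so I'll correct that and go down.

Scaled: 0.02 m is 0.4, -0.005 m is -0.1, -0.005 rad / 2 = -0.0025.

Request:
shift_gripper(increments=[{"dy": -0.1, "dry": -0.0025}, {"dz": 0.4}, {"dz": 0.3}, {"dz": 0.3}, {"dz": 0.3}, {}])

```text
time_s: 3.1
ee_pos: [0.4977, -0.0873, 0.102]
eef_rot: [3.141, 0.006, -0.658]
force: [-0.4, -0.1, 0.5]
grip_width: 0.0339
grip_force: 0.0
```

Run:
```python
from h import *
go([.4967,-.0876,.100],[np.pi,0,-.657])
```

```text
shift [-0.0006  0.0008  0.002 ]
rotvec [ 0.0004  0.0062 -0.0006] shift after turn [-0.0006  0.0008  0.002 ]
```

Scaled: 0.0045 m is 0.09, -0.0525 rad / 2 = -0.0263.

Request:
shift_gripper(increments=[{}, {}, {"dy": 0.09, "drz": -0.0263}, {"dy": 0.09, "drz": -0.0263}, {"dy": 0.09, "drz": -0.0263}, {"dy": 0.09, "drz": -0.0263}, {"dy": 0.09, "drz": -0.0263}, {"dy": 0.09, "drz": -0.0263}], jaw=0.02)

```text
time_s: 3.9
ee_pos: [0.4851, -0.1108, 0.1036]
eef_rot: [-3.14, 0.002, -0.34]
force: [2.4, 2.3, -0.1]
grip_width: 0.0202
grip_force: 1.0
```

Run:
```python
from h import *
C=np.array([.5634,-.1388]);c,r,o=cur();d=c[:2]-C;y=o["eef_rot"][2]
print(np.linalg.norm(d),np.mod(np.arctan2(d[1],d[0]),6.283)-2.485, y+.657,o["force"])
```

```text
0.0831354820469042 0.3129097291548475 0.31683975731565406 [ 2.41647408  2.32873716 -0.05069488]
```

Tracking well, so I'll continue along the arc.

Scaled: 0.0045 m is 0.09, -0.0015 m is -0.03, -0.0525 rad / 2 = -0.0263.

Request:
shift_gripper(increments=[{"dx": -0.03, "dy": 0.09, "dz": 0.02, "drz": -0.0263}, {"dy": 0.09, "dz": 0.02, "drz": -0.0263}, {"dy": 0.09, "drz": -0.0263}, {"dy": 0.09, "drz": -0.0263}, {"dy": 0.09, "drz": -0.0263}, {"dy": 0.09, "drz": -0.0263}, {"dy": 0.09, "drz": -0.0263}, {"dy": 0.09, "drz": -0.0263}, {"dy": 0.09, "drz": -0.0263}])

```text
time_s: 4.8
ee_pos: [0.4783, -0.15, 0.1015]
eef_rot: [-3.139, 0.002, 0.132]
force: [0.9, 1.6, 0.8]
grip_width: 0.0203
grip_force: 1.0
```

Run:
```python
from h import *
C=np.array([.5634,-.1388]);c,r,o=cur();d=c[:2]-C;y=o["eef_rot"][2]
print(np.linalg.norm(d),np.mod(np.arctan2(d[1],d[0]),6.283)-2.485, y+.657,o["force"])
```

```text
0.08582786633835068 0.7872950317131004 0.7894025244985183 [0.91965119 1.63619062 0.7570927 ]
```

Scaled: 0.0045 m is 0.09, 0.0005 m is 0.01, -0.0525 rad / 2 = -0.0263.

Request:
shift_gripper(increments=[{"dx": 0.01, "dy": 0.09, "drz": -0.0263}, {"dy": 0.09, "drz": -0.0263}, {"dy": 0.09, "drz": -0.0263}, {"dy": 0.09, "drz": -0.0263}, {"dy": 0.09, "drz": -0.0263}, {}])

```text
time_s: 5.4
ee_pos: [0.4839, -0.172, 0.1011]
eef_rot: [-3.138, 0.001, 0.393]
force: [0.2, 0.8, -0.3]
grip_width: 0.0202
grip_force: 0.0
```

Request:
shift_gripper(increments=[{"dy": 0.04}, {}])

```text
time_s: 5.6
ee_pos: [0.4842, -0.1733, 0.1006]
eef_rot: [-3.137, 0.002, 0.392]
force: [-1.6, 2.0, 2.4]
grip_width: 0.0201
grip_force: 1.5
```

Request:
shift_gripper(increments=[{"dy": 0.04}, {}])

```text
time_s: 5.8
ee_pos: [0.4844, -0.1738, 0.1005]
eef_rot: [-3.134, 0.003, 0.392]
force: [-7.2, 15.1, 11.1]
grip_width: 0.0202
grip_force: 8.2
```

Run:
```python
from h import *
C=np.array([.5634,-.1388]);c,r,o=cur();d=c[:2]-C;y=o["eef_rot"][2]
print(np.linalg.norm(d),np.mod(np.arctan2(d[1],d[0]),6.283)-2.485, y+.657,o["force"])
```

```text
0.08637284477102554 1.0730365406048303 1.0492088902952768 [-7.24724168 15.11441486 11.10360071]
```

The hard stop is reached: 15 N of push, joint about 1.05. I'll back off, rise, and turn for the paddle.

Scaled: -0.04 m is -0.8, -0.004 m is -0.08.

Request:
shift_gripper(increments=[{"dy": -0.08}, {"dz": -0.4}, {"dz": -0.8}, {"dz": -0.8}])

```text
time_s: 6.2
ee_pos: [0.4835, -0.1718, 0.2013]
eef_rot: [-3.137, 0.003, 0.392]
force: [0.3, 0.3, 0.3]
grip_width: 0.0202
grip_force: 0.0
```

Request:
shift_gripper(increments=[{"drz": -0.0745}, {"drz": -0.0745}, {"drz": -0.0745}, {"drz": -0.0745}, {"drz": -0.0745}, {"drz": -0.0745}, {"drz": -0.0745}, {"drz": -0.0745}, {"drz": -0.0745}, {"drz": -0.0745}], jaw=0.05)

```text
time_s: 7.2
ee_pos: [0.4838, -0.172, 0.2003]
eef_rot: [-3.139, -0.004, 1.888]
force: [-0.1, 0.6, -0.3]
grip_width: 0.0501
grip_force: 0.0
```

Request:
shift_gripper(increments=[{"drz": -0.0745}, {"drz": -0.0745}, {}])

```text
time_s: 7.5
ee_pos: [0.4838, -0.172, 0.2003]
eef_rot: [-3.14, -0.004, 2.183]
force: [0.3, -0.9, -0.5]
grip_width: 0.05
grip_force: 0.0
```

Run:
```python
from h import *
go([.5636,-.139,.119],[np.pi,0,2.18]);print(cur()[2]['qpos'])
```

```text
shift [-0.0191  0.0844  0.0811]
rotvec [-0.0015 -0.0042  0.0028] shift after turn [-0.0186  0.0843  0.0813]
[-4.13343561e-01  2.45744371e-01  1.65515808e+00  9.25772316e-04
  1.24510607e+00 -1.02560770e+00]
```

Scaled: 0.042 m is 0.84, 0.015 m is 0.3, -0.004 rad / 2 = -0.002.

Request:
shift_gripper(increments=[{"dx": -0.18, "dy": 0.84, "dry": -0.002}, {"dx": -0.18, "dy": 0.84}, {"dz": 0.3}, {}])

```text
time_s: 7.9
ee_pos: [0.5627, -0.1379, 0.183]
eef_rot: [-3.138, -0.003, 2.177]
force: [-0.6, -0.3, 0.2]
grip_width: 0.0504
grip_force: 0.0
```

Run:
```python
from h import *
go([.5636,-.139,.119],[np.pi,0,2.18])
from station import ctrl, viewer
s=viewer.camera("scene")["pixels"][150:250,265:385]
cv2.imwrite("pics/b1.png",cv2.resize(s,(720,600),interpolation=cv2.INTER_CUBIC))
```

```text
shift [-0.0016  0.0004  0.064 ]
rotvec [-0.0037 -0.0032 -0.0027] shift after turn [-0.0014  0.0001  0.064 ]
```

View pics/b1.png

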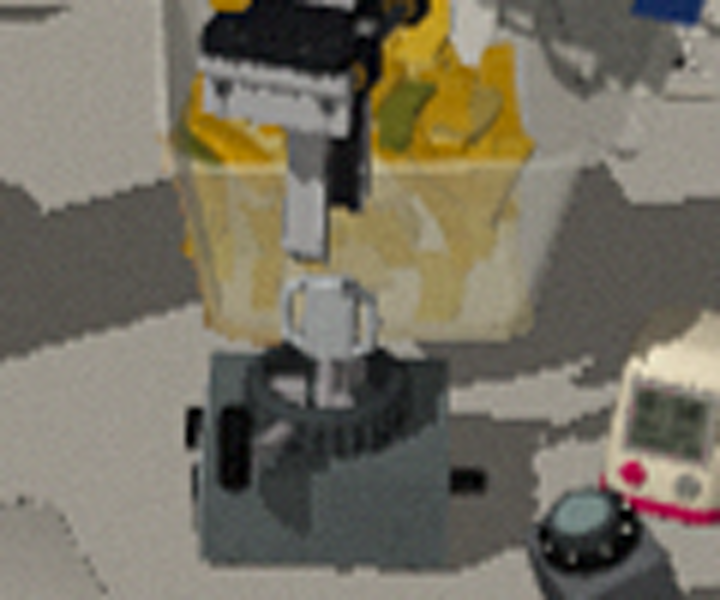

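The lever knob is now at (235,447), fully swung round. The fingers are directly above the paddle, whose web is at (330,315). I'll go down and grip.

Scaled: 0.02 m is 0.4, -0.0015 m is -0.03, -0.003 rad / 2 = -0.0015.

Request:
shift_gripper(increments=[{"dx": -0.03, "dz": 0.4, "dry": -0.0015}, {"dz": 0.4}, {"dz": 0.28}, {"dz": 0.2}, {}])

```text
time_s: 8.45
ee_pos: [0.5633, -0.14, 0.1204]
eef_rot: [-3.139, 0.001, 2.18]
force: [-0.6, -0.2, 0.2]
grip_width: 0.0499
grip_force: 0.0
```

Request:
shift_gripper(increments=[{}, {}, {}, {}, {}], jaw=0, grip_n=30)

```text
time_s: 8.95
ee_pos: [0.5638, -0.1399, 0.1213]
eef_rot: [-3.14, 0.002, 2.181]
force: [-0.1, 0.5, -0.4]
grip_width: 0.0138
grip_force: 0.0
```

Request:
shift_gripper(increments=[{}, {}, {}], jaw=0, grip_n=40)

```text
time_s: 9.25
ee_pos: [0.5645, -0.1394, 0.1212]
eef_rot: [3.141, 0.003, 2.181]
force: [5.1, 3.8, -1.8]
grip_width: 0.0097
grip_force: 39.9
```

Request:
shift_gripper(increments=[{"dz": -0.1}, {"dz": -0.1}, {}])

```text
time_s: 9.55
ee_pos: [0.5645, -0.1393, 0.1316]
eef_rot: [3.141, 0.003, 2.181]
force: [3.4, 4.0, 2.3]
grip_width: 0.01
grip_force: 39.9
```

Scaled: -0.025 m is -0.5, -0.02 m is -0.4.

Request:
shift_gripper(increments=[{"dz": -0.3}, {"dz": -0.3}, {"dz": -0.4}, {"dz": -0.5}, {"dz": -0.5}, {"dz": -0.5}, {"dz": -0.5}, {}])

```text
time_s: 10.35
ee_pos: [0.5645, -0.1397, 0.2843]
eef_rot: [3.14, 0.006, 2.181]
force: [0.6, 0.2, -0.9]
grip_width: 0.01
grip_force: 40.0
```

Run:
```python
from h import *
ps=-.32;ax=np.array([-np.sin(.349)*np.cos(ps),-np.sin(.349)*np.sin(ps),np.cos(.349)])
lens=np.array([.5677,-.3222,.1032]);v=lens+.08*ax;t=v+.1033*ax;print(v,t)
c,r,o=cur()
z=r.as_matrix()[:,2];Rm,_=R.align_vectors([-ax],[z]);
# minimal rotation z->-ax
k=np.cross(z,-ax);k=k/np.linalg.norm(k)*np.arcsin(np.linalg.norm(k));Rt=R.from_rotvec(k)*r
go(t,Rt=Rt);print(o["qpos"],o["force"])
```

```text
[ 0.54173209 -0.31359451  0.17837721] [ 0.50820102 -0.30248267  0.27544979]
shift [-0.1011 -0.1394  0.0092]
rotvec [-0.2069 -0.2736 -0.    ] shift after turn [-0.0988 -0.1412  0.0075]
[-0.30444225  0.3326126   1.34698497 -0.00254623  1.45604235 -0.91417245] [ 0.57916927  0.18102862 -0.93893141]
```

Scaled: -0.028 m is -0.56, -0.02 m is -0.4, -0.068 rad / 2 = -0.034.

Request:
shift_gripper(increments=[{"dx": -0.4, "dy": -0.56}, {"dx": -0.4, "dy": -0.56}, {"dx": -0.4, "dy": -0.56}, {"dx": -0.4, "dy": -0.56}, {"dx": -0.4, "dy": -0.56}, {"drx": -0.026, "dry": -0.034}, {"drx": -0.026, "dry": -0.034}, {"drx": -0.026, "dry": -0.034}, {"drx": -0.026, "dry": -0.034}, {}])

```text
time_s: 11.35
ee_pos: [0.5051, -0.3012, 0.2801]
eef_rot: [2.93, 0.271, 2.151]
force: [-1.6, 0.6, -1.0]
grip_width: 0.01
grip_force: 40.0
```

Create w.py:
```python
from h import *
from station import ctrl, viewer
ps=-.32;ax=np.array([-np.sin(.349)*np.cos(ps),-np.sin(.349)*np.sin(ps),np.cos(.349)])
lens=np.array([.5677,-.3222,.1032]);v=lens+.08*ax;t=v+.1033*ax
c,r,o=cur()
z=r.as_matrix()[:,2];k=np.cross(z,-ax);k=k/np.linalg.norm(k)*np.arcsin(np.linalg.norm(k));go(t,Rt=R.from_rotvec(k)*r)
tip=c+.1033*z;print("tip",tip,"want",v)
print("pred px scene tip/lens",proj("scene",tip),proj("scene",lens),"top",proj("top",tip),proj("top",lens))
```

```bash
python3 w.py
```

```text
shift [-0.0014  0.0008  0.0055]
rotvec [-0.0023 -0.0064  0.    ] shift after turn [-0.0014  0.0007  0.0055]
tip [ 0.53810952 -0.31193222  0.18278542] want [ 0.54173209 -0.31359451  0.17837721]
pred px scene tip/lens [352.32933283 211.64243036] [361.67150765 235.03396893] top [384.32020436 199.13651181] [382.6961533  192.65239922]
```

Scaled: 0.0055 m is 0.11, -0.0014 m is -0.028, -0.006 rad / 2 = -0.003.

Request:
shift_gripper(increments=[{"dx": -0.028, "dy": 0.02, "dz": 0.11, "drx": -0.001, "dry": -0.003}, {}, {}, {}])

```text
time_s: 11.75
ee_pos: [0.5098, -0.3027, 0.2766]
eef_rot: [2.928, 0.277, 2.151]
force: [0.6, 0.3, -0.7]
grip_width: 0.0099
grip_force: 40.0
```

```bash
python3 w.py
```

Run:
```python
from h import *
from station import ctrl, viewer
s=viewer.camera("scene")["pixels"][150:275,290:415];t=viewer.camera("top")["pixels"][150:250,330:430]
z=lambda t:cv2.resize(t,(400,400),interpolation=cv2.INTER_CUBIC)
cv2.imwrite("pics/f1.png",np.hstack([z(s),z(t)]))
```

```text
shift [ 0.0014 -0.0014  0.0005]
rotvec [-0.0005 -0.0006 -0.    ] shift after turn [ 0.0014 -0.0014  0.0005]
tip [ 0.54330007 -0.3138218   0.17948955] want [ 0.54173209 -0.31359451  0.17837721]
pred px scene tip/lens [354.27043018 212.42312371] [361.67150765 235.03396893] top [384.81823747 197.17821454] [382.6961533  192.65239922]
```

View pics/f1.png

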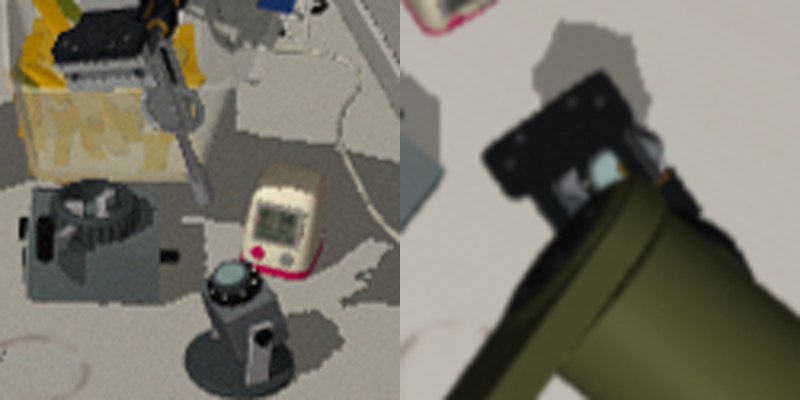

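The left half shows the beater hanging from the fingers, its shank end at about (203,202), which is scene pixel (353,213) against a predicted (354,212). The lens is at (231,277) and the chuck is empty and open. I'll trim the position and check the shaft line more finely.

Scaled: -0.0012 m is -0.024, 0.0005 m is 0.01.

Request:
shift_gripper(increments=[{"dx": 0.024, "dy": -0.024, "dz": 0.01}, {}, {}, {}, {}])

```text
time_s: 12.35
ee_pos: [0.5082, -0.3025, 0.2759]
eef_rot: [2.927, 0.278, 2.151]
force: [-0.5, -0.3, -0.9]
grip_width: 0.0098
grip_force: 40.0
```

```bash
python3 w.py
```

Run:
```python
from h import *
from station import ctrl, viewer
c,r,o=cur();z=r.as_matrix()[:,2]
for l in(.0033,.0293,.0673,.1033): print(l,(proj("scene",c+l*z)-[330,160]+.5)*10)
s=viewer.camera("scene")["pixels"][160:220,330:370]
cv2.imwrite("pics/f2.png",cv2.convertScaleAbs(cv2.resize(s,None,fx=10,fy=10,interpolation=cv2.INTER_CUBIC),alpha=1.3))
```

```text
shift [ 0.0002 -0.      0.0004]
rotvec [-0.0001  0.0004 -0.    ] shift after turn [ 0.0002 -0.      0.0004]
tip [ 0.54172009 -0.31370114  0.17881092] want [ 0.54173209 -0.31359451  0.17837721]
pred px scene tip/lens [353.75763363 212.81172744] [361.67150765 235.03396893] top [384.7382476  197.88842168] [382.6961533  192.65239922]
0.0033 [135.00839894 234.24209942]
0.0293 [163.90050531 314.51818876]
0.0673 [204.94042707 428.54671902]
0.1033 [242.57633625 533.11727436]
```

View pics/f2.png

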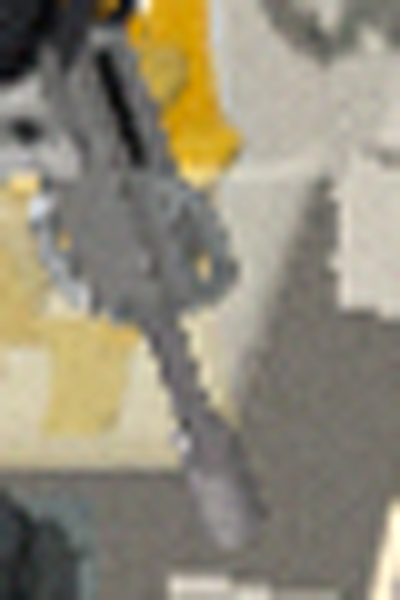

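The zoom shows the neck top at about (158,322), the foot start at (208,430) and the shank end at (238,533). All three are within about 1 px of the predicted (164,314), (205,428) and (243,533), so the beater is on the axis. Handing in.

Request:
shift_gripper(increments=[{}, {}, {}, {}, {}])

```text
time_s: 12.9
ee_pos: [0.5082, -0.3025, 0.2759]
eef_rot: [2.927, 0.278, 2.151]
force: [-0.7, -0.8, -1.0]
grip_width: 0.01
grip_force: 40.0
```

```bash
python3 -c "
from station import ctrl, viewer
print(ctrl.hand_in())"
```

```text
the job is handed in; nothing more can be done
None
```

I handed the job in at 12.9 s: chuck lever turned to its hard stop, beater out and held still on the lens axis, shank end about 8 cm from the glass (within about 1 px of prediction in the scene view); the arm went nowhere near the dishes or timer, but I did not re-measure them.

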